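Put away the parts salvaged from a teardown

TASK

Put the four parts salvaged from the teardown (the wide capacitor, the narrow capacitor, the square motor and the long heat sink) each into the black tray whose pocket matches its shape and size, so that it stands upright and flat on the pocket's floor, in line with the pocket's sides if the pocket is not round. Set the parts down gently rather than dropping them, and leave the little jar of screws standing where it is.

Things in the scene. Friction and masses are not known exactly. Their poses are not given: they have to be found in the camera images.
- large_capacitor: the wider of two loose upright round capacitor cans, dark sleeve, two flat metal terminals on top: diameter 56 mm, height 52 mm (56 mm over the terminals), about 0.22 kg. Origin: centre of its underside; z up along its axis.
- small_capacitor: the narrower of two loose upright round capacitor cans, dark sleeve, two flat metal terminals on top: diameter 34 mm, height 52 mm (56 mm over the terminals), about 0.08 kg. Origin: centre of its underside; z up along its axis.
- motor: loose stepper motor, square: 46 x 46 mm in plan, 46 mm high, aluminium ends and a dark middle, with a thin shaft (diameter 5 mm) standing up 16 mm from the middle of its top; about 0.30 kg. Origin: centre of its underside; x and y square to its sides, z up.
- heat_sink: loose finned aluminium heat sink, 90 mm long (its x axis), 40 mm wide (its y axis), 50 mm high, fins upward and running lengthwise; about 0.20 kg; its long sides can be gripped as plain flat faces. Origin: centre of its underside; z up.
- tray_large_round: fixed flat black plastic slab 9 mm thick, with one large round (diameter 74 mm) pocket 6 mm deep in its middle (pale grey pocket floor, 3 mm above the bench). Slab 100 x 100 mm. Origin: centre of the slab's underside, which is also the plan centre of the pocket; z up; x and y along the slab's sides.
- tray_small_round: fixed flat black plastic slab 9 mm thick, with one small round (diameter 52 mm) pocket 6 mm deep in its middle (pale grey pocket floor, 3 mm above the bench). Slab 100 x 100 mm. Origin: centre of the slab's underside, which is also the plan centre of the pocket; z up; x and y along the slab's sides.
- tray_square: fixed flat black plastic slab 9 mm thick, with one square (64 x 64 mm) pocket 6 mm deep in its middle (pale grey pocket floor, 3 mm above the bench). Slab 100 x 100 mm. Origin: centre of the slab's underside, which is also the plan centre of the pocket; z up; x and y along the pocket's and the slab's sides.
- tray_long: fixed flat black plastic slab 9 mm thick, with one oblong (108 mm along x, 58 mm along y) pocket 6 mm deep in its middle (pale grey pocket floor, 3 mm above the bench). Slab 130 x 82 mm. Origin: centre of the slab's underside, which is also the plan centre of the pocket; z up; x along the pocket's length, y across it.
- screw_jar: bystander: small loose jar of screws, clear with a white lid, diameter 41 mm, height 45 mm, standing on the bench among the parts. Origin: centre of its underside; z up.
There are look-alikes about, which are no part of the job. What is shaped like the heat_sink but purple or red is not meant.

How it is judged (in metres and radians):
At the end, for the whole second after the job is handed in: Each part is released, at rest and upright (within 0.08 rad) on the floor of its matching pocket, within 14 mm of its centre in plan; heat sink and motor in line with the pocket within 0.3 rad (motor: any quarter turn); the screw jar upright, within 30 mm of its start (horizontal distance between large_capacitor and tray_large_round below 0.014 m and z of large_capacitor in the frame of tray_large_round between 0 and 0.006 m and angle between each of large_capacitor, small_capacitor, motor, heat_sink's own z axis and vertical below 0.08 rad and linear speed of each of large_capacitor, small_capacitor, motor, heat_sink below 0.02 m/s and horizontal distance between small_capacitor and tray_small_round below 0.014 m and z of small_capacitor in the frame of tray_small_round between 0 and 0.006 m and horizontal distance between motor and tray_square below 0.014 m and z of motor in the frame of tray_square between 0 and 0.006 m and horizontal distance between heat_sink and tray_long below 0.014 m and z of heat_sink in the frame of tray_long between 0 and 0.006 m and angle between the x axis of heat_sink and the x axis of tray_long, either way round below 0.3 rad and (angle between the x axis of motor and the x axis of tray_square, either way round below 0.3 rad or angle between the x axis of motor and the y axis of tray_square, either way round below 0.3 rad) and distance of screw_jar from where it was at the start of the episode below 0.03 m and angle between screw_jar's own z axis and vertical below 0.2 rad); the robot touches nothing.
It fails at once if the large capacitor is dropped: it moves faster than 0.9 m/s (a fall of some 40 mm) while the fingers do not touch it (linear speed of large_capacitor above 0.9 m/s and contact force between the fingers and large_capacitor below 0.05 N).
It fails at once if the small capacitor is dropped: it moves faster than 0.9 m/s (a fall of some 40 mm) while the fingers do not touch it (linear speed of small_capacitor above 0.9 m/s and contact force between the fingers and small_capacitor below 0.05 N).
It fails at once if the motor is dropped: it moves faster than 0.9 m/s (a fall of some 40 mm) while the fingers do not touch it (linear speed of motor above 0.9 m/s and contact force between the fingers and motor below 0.05 N).
It fails at once if the heat sink is dropped: it moves faster than 0.9 m/s (a fall of some 40 mm) while the fingers do not touch it (linear speed of heat_sink above 0.9 m/s and contact force between the fingers and heat_sink below 0.05 N).
It fails at once if the screw jar is knocked over (angle between screw_jar's own z axis and vertical above 0.6 rad).
It also fails if it takes over 109 s, if anything falls off the work surface, if the arm or the gripper's body presses on something with over 40 N, if the wrist force passes 120 N, or if a joint passes its speed limit or range.

ROBOT

A 6-joint arm with a two-finger parallel gripper is mounted at the origin on the work surface. World frame = base frame: x ahead of the robot, y to its left, z up, the work surface at z = 0. Lengths are in m, angles in degrees, forces in N, time in s.
With the tool pointing down it reaches from about 0.25 to 0.8 m from the base axis. Payload 8.5 kg.
Tool frame: the origin (TCP) lies on the centre line of the jaws, within the pads' length; the fingertips stand 19 mm ahead of it and the grasp point (between the pads) is the TCP; z points along the fingers, y is the direction in which the jaws open and shut (so a half turn about z gives the same grasp; the last joint's range is limited). The gripper opens to 85 mm and grips with 20 to 120 N. Pads are 22 mm wide; open, the fingers measure 114 mm over their backs; the gripper's body (76 mm by 85 mm) begins 54 mm behind the grasp point. The pads swing forward as they close: fully open they stand 13 mm farther back than shut.
Start: joints at [-71.562, 13.648, -0.773, 75.585, 0, 90], TCP at [0.166, -0.498, 0.219] pointing down, gripper open.
Joint ranges: [-152.45, 152.45], [-59.26, 108.67], [-65.41, 83.53], [-104.44, 129.93], [-82.83, 76.93], [-180, 180]. Speed limits (degrees/s): [127.2, 127.2, 159.86, 180, 180, 180].

INTERFACE

Orientations are given as [roll, pitch, yaw] about the fixed x, y, z axes, in that order (R = Rz(yaw) Ry(pitch) Rx(roll)).
In Python, from rig import r gives the robot as it stands.
- The arm moves only by the tool step_arm, never from a script. Its argument "steps" is a list of rows, each a list of 7 numbers: the turn, a rotation vector about the tool's x, y, z in rad, then the shift along the tool's x, y, z in m, then the closure, from -1 (fully open) to 1 (shut). A call has 1 to 12 rows; each row is the pose to reach, as a shift and turn from the pose measured when the call began, along the tool's axes at that moment; what a row does not reach only later rows make up. A row lasts 1/12 s, in which the tool goes at most 41.7 mm and 7.16 degrees, less where a joint would pass 70% of its speed; a pose out of reach is approached as far as the arm can. A call with a gripper value outside its range is refused whole. The fingers move at their own pace and stop on an object; "newtons" is the grip in N (left out, the last holds). Time passes only in rows, so rows that repeat a pose let the fingers close. It gives the time, the measured TCP pose, the force and the opening at its end, in the units of the state.
- r.observe(): the state, without advancing time (a new reading comes with each control period).
- r.get_image(name): name is "side" or "top"; returns a dict with "color" (480x640x3 uint8, red, green, blue), "fx", "fy", "cx", "cy" (pixels), "R" (3x3) and "t" (3): a world point X has camera coordinates R X + t. Camera axes: x right, y down, z forward; pixel columns grow to the right and rows downward; lengths in m; the calibration is good to about 2 mm. A picture is of the moment at which its call begins. There is no depth.
- r.close_job(): hands the job in, once; it reports no verdict.
Trained networks look in a picture, given as the dict that the camera call returned (one of the last four; its "shot" number tells which), for a name from the list of things; names that differ only in an ending like _2 or _b are one class to them, and where a whole thing is asked for, a point or a joint stands for the part that bears it (a point fixed in the world has none). Each returns a list of dicts, best first, with "score" (0 to 1); they miss things now and then, are a little off and sometimes report something else, mostly with a low value. They report only what shows in the picture. A call takes as long as a camera call. They do not tell look-alikes from the thing itself.
- r.masks_of(target, picture): "mask" (480x640 bool, what is visible of it) and "pixel" ([column, row] in pixels, amid what is visible of it).
- r.place_of(target, picture): "pixel" ([column, row] in pixels: a listed point, or the origin of a listed thing).
The state is a dict: "time": time; "joint_pos": joint angles; "dq": joint speeds; "joint_torque": joint torques, N m; "position": TCP position; "orientation": TCP orientation; "ft_force": force on the tool from outside, world axes, zero at the start; "wrist_torque": the same for the moment, N m; "width": opening from 0.0 (shut) to 1.0 (fully open).
Only numpy, scipy, OpenCV 4.12 (cv2) and the standard library are available. Lean on these libraries where they do the work, as an engineer would, in place of code of your own. Each camera call takes 0.05 s, during which the arm holds its last target. There are 200 camera calls.

## Working session

There is one attempt and no reset: what is moved stays moved. The work goes in short steps, Python scripts to look and compute and a tool call to move; the robot and the scene stay as the last step left them, time stands still between calls to the robot, and variables do not carry over. Pictures are saved under pics/ and viewed, about 12 in all and at most 16, crops included, and the job is handed in when it is done.

Besides the shell and the picture viewer there is one more tool, called after ">>>" in YAML: its name, and indented under it one key for each argument. step_arm: Moves the arm, as the interface text tells. Its arguments: {"type":"object","properties":{"steps":{"type":"array","items":{"type":"array","items":{"type":"number"}}},"newtons":{"type":"number"}},"required":["steps"]}

```bash
mkdir -p pics; python3 - <<'E'
from rig import r
import cv2
print(r.observe())
for n in("top","side"):
    p=r.get_image(n); cv2.imwrite(f"pics/{n}0.png",p["color"][:,:,::-1]); print(n,p["fx"],p["fy"],p["cx"],p["cy"],p["R"],p["t"])
    for k in "large_capacitor small_capacitor motor heat_sink tray_large_round tray_small_round tray_square tray_long screw_jar".split():
        print(k,[(round(d["score"],2),[round(float(v)) for v in d["pixel"]]) for d in r.place_of(k,p)])
E
```

```text
{'time': 0.0, 'joint_pos': array([-7.15616868e+01,  1.36831027e+01, -8.18026849e-01,  7.55833937e+01,
       -6.58882739e-04,  8.99995832e+01]), 'dq': array([-0.0351026 ,  0.05194653, -0.034823  , -0.04760099,  0.00579054,
        0.06136207]), 'joint_torque': array([ 3.34617929e-03, -5.38782907e+01,  3.46438801e+01,  1.83050375e-02,
        2.93490702e-04, -6.56251177e-05]), 'position': array([ 0.16590773, -0.49763739,  0.21865062]), 'orientation': array([-1.79915477e+02,  6.58267115e-04,  1.84387310e+01]), 'ft_force': array([ 0.03977868, -0.6779525 , -0.49130243]), 'wrist_torque': array([0.01193374, 0.04504401, 0.00241184]), 'width': 1.0015148829209908}
top 605.4468090689289 605.4468090689289 321.1564146262988 233.26116040946278 [[ 0.02389816 -0.99969342  0.00647712]
 [-0.98967668 -0.02457352 -0.14119567]
 [ 0.14131155 -0.00303594 -0.98996052]] [0.00260765 0.4453156  1.32811864]
large_capacitor [(0.85, [424, 260]), (0.73, [321, 194])]
small_capacitor [(0.66, [370, 234]), (0.6, [374, 157]), (0.19, [271, 143])]
motor [(0.56, [294, 238])]
heat_sink [(0.86, [223, 258]), (0.85, [190, 13
[... 170 characters left out ...]
 [496, 222])]
screw_jar [(0.69, [320, 193]), (0.16, [265, 145])]
side 433.01137224238624 433.01137224238624 314.4949388167674 239.20135801005034 [[ 0.97512656 -0.2213251   0.01197435]
 [-0.12243473 -0.58288937 -0.80327437]
 [ 0.1847645   0.7818281  -0.59548879]] [-0.43225737  0.09891461  0.83242758]
large_capacitor [(0.87, [315, 342])]
small_capacitor [(0.55, [328, 290]), (0.38, [273, 204])]
motor [(0.6, [307, 243])]
heat_sink [(0.9, [368, 174]), (0.86, [200, 180]), (0.74, [226, 205]), (0.69, [276, 206])]
tray_large_round [(0.93, [420, 280]), (0.6, [305, 169])]
tray_small_round [(0.94, [386, 213])]
tray_square [(0.91, [306, 171])]
tray_long [(0.69, [398, 426])]
screw_jar [(0.64, [357, 252])]
```

View pics/top0.png

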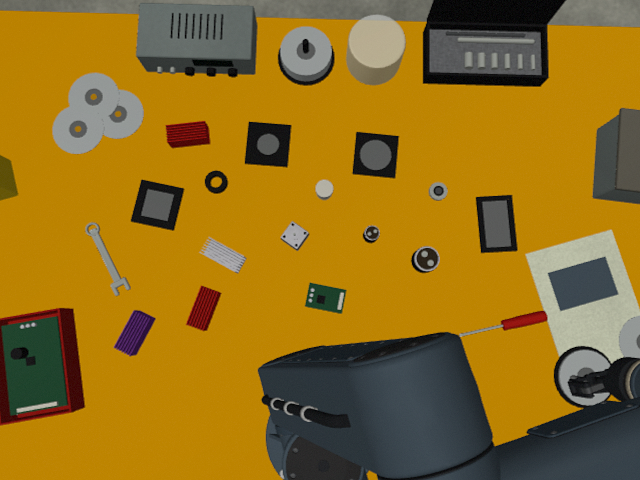

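View pics/side0.png

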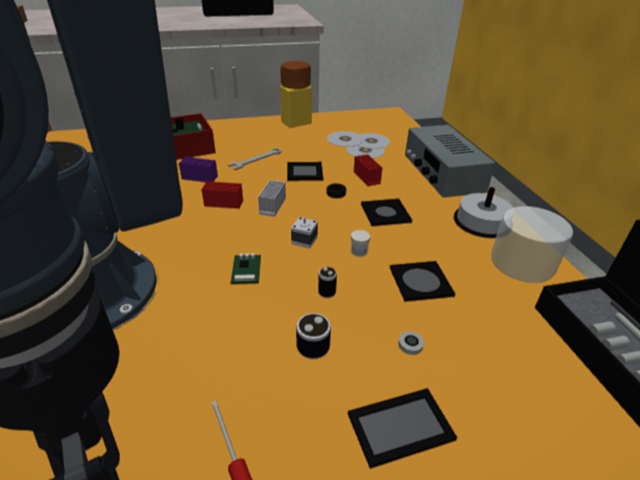

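The top view shows these candidates:
- **Heat sink:** silver (223,255) is the one meant. The look-alikes are red at (188,133) and (204,308), and purple at (134,332).
- **Capacitors:** large at (425,259), small at (371,234). The ring at (438,190) is not one.
- **Motor:** (294,236).
- **Jar:** (324,189).
- **Trays:** large round (376,155), small round (268,144), square (157,205), long (496,223).

Next I'll fit the models to the masks.

```bash
cat > h.py <<'E'
from rig import r
import numpy as np, cv2
from scipy.optimize import minimize
def circ(d): a=np.linspace(0,2*np.pi,40,endpoint=False); return np.c_[np.cos(a),np.sin(a)]*d/2
def rect(a,b): return np.array([[-a,-b],[a,-b],[a,b],[-a,b]])/2
M=dict(large_capacitor=(circ(.056),.054),small_capacitor=(circ(.034),.054),motor=(rect(.046,.046),.046),heat_sink=(rect(.09,.04),.05),
 tray_large_round=(rect(.1,.1),.009),tray_small_round=(rect(.1,.1),.009),tray_square=(rect(.1,.1),.009),tray_long=(rect(.13,.082),.009),screw_jar=(circ(.041),.045))
def proj(p,X): c=X@p["R"].T+p["t"]; return c[:,:2]/c[:,2:]*p["fx"]+[p["cx"],p["cy"]]
def ground(p,px,z):
    d=p["R"].T@np.array([(px[0]-p["cx"])/p["fx"],(px[1]-p["cy"])/p["fx"],1]); C=-p["R"].T@p["t"]
    return (C+d*(z-C[2])/d[2])[:2]
def sil(k,p,q):
    b,h=M[k]; c,s=np.cos(q[2]),np.sin(q[2]); b=b@np.array([[c,s],[-s,c]])+q[:2]
    X=np.vstack([np.c_[b,np.zeros(len(b))],np.c_[b,np.full(len(b),h)]])
    m=np.zeros((480*4,640*4),np.uint8); H=cv2.convexHull((proj(p,X)*4+1.5).round().astype(np.int32)); cv2.fillConvexPoly(m,H,1)
    return m
def fit(k,p,px):
    L=r.masks_of(k,p); 
    if not L: return None
    d=min(L,key=lambda d:np.hypot(*(np.array(d["pixel"])-px)))
    m=cv2.resize(d["mask"].astype(np.uint8),None,fx=4,fy=4,interpolation=cv2.INTER_NEAREST)
    cost=lambda q:-((s:=sil(k,p,q))&m).sum()/(s|m).sum()
    g=ground(p,d["pixel"],M[k][1]/2); best=None
    for y in ([0] if len(M[k][0])>4 else np.radians([-60,-30,0,30,60,90] if k in("heat_sink","tray_long") else [-30,0,30])):
        S=np.array([[*g,y]]*4)+np.r_[np.zeros((1,3)),np.diag([.01,.01,.25])]
        o=minimize(cost,[*g,y],method="Nelder-Mead",options=dict(initial_simplex=S,maxiter=90))
        if best is None or o.fun<best.fun: best=o
    return best.x[0].round(4),best.x[1].round(4),np.degrees(best.x[2]).round(1),round(-best.fun,3)
E
python3 - <<'E'
from h import *
P={"top":dict(large_capacitor=(425,259),small_capacitor=(371,234),motor=(294,236),heat_sink=(223,255),tray_large_round=(376,155),tray_small_round=(268,144),tray_square=(157,205),tray_long=(496,223),screw_jar=(324,189)),
"side":dict(large_capacitor=(313,335),small_capacitor=(327,282),motor=(305,232),heat_sink=(272,198),tray_large_round=(421,280),tray_small_round=(386,212),tray_square=(305,171),tray_long=(400,427),screw_jar=(360,243))}
for n in P:
    p=r.get_image(n)
    for k in P[n]: print(n,k,*(fit(k,p,np.array(P[n][k])) or ["none"]))
E
```

```text
top large_capacitor 0.47 -0.1959 -76.4 -0.0
top small_capacitor 0.6249 -0.1029 0.0 -623537860793319.0
top motor 0.4715 0.1167 -112.8 -0.0
top heat_sink 0.3331 0.3153 -14.3 -0.0
top tray_large_round 0.6931 0.0309 -287.8 -0.0
top tray_small_round 0.7135 0.2877 -287.8 -0.0
top tray_square 0.6273 0.468 -265.5 -0.0
top tray_long 0.6403 -0.4126 -250.3 -0.0
top screw_jar 0.5466 0.054 -9.5 -0.0
side large_capacitor 0.457 -0.1934 -57.3 -0.0
side small_capacitor 0.4968 -0.0773 -38.2 -0.0
side motor 0.491 0.0352 -44.3 -0.0
side heat_sink 0.472 0.1395 10.0 -0.0
side tray_large_round 0.6508 -0.2456 3.4 -0.0
side tray_small_round 0.7136 0.2888 -287.8 -0.0
side tray_square 0.6106 0.4927 -236.9 -0.0
side tray_long 0.6123 -0.4584 -210.7 -0.0
side screw_jar 0.5701 -0.0419 9.5 -0.0h.py:22: RuntimeWarning: overflow encountered in scalar negative
  cost=lambda q:-((s:=sil(k,p,q))&m).sum()/(s|m).sum()
```

Those bad values come from an unsigned negation. I'll fix it and rerun.

```bash
sed -i 's/cost=lambda.*/cost=lambda q:-float(((s:=sil(k,p,q))\&m).sum())\/float((s|m).sum())/' h.py
cat > P.py <<'E'
P={"top":dict(large_capacitor=(425,259),small_capacitor=(371,234),motor=(294,236),heat_sink=(223,255),tray_large_round=(376,155),tray_small_round=(268,144),tray_square=(157,205),tray_long=(496,223),screw_jar=(324,189)),
"side":dict(large_capacitor=(313,335),small_capacitor=(327,282),motor=(305,232),heat_sink=(272,198),tray_large_round=(421,280),tray_small_round=(386,212),tray_square=(305,171),tray_long=(400,427),screw_jar=(360,243))}
E
python3 - <<'E'
from h import *
from P import P
for n in P:
    p=r.get_image(n)
    for k in P[n]: print(n,k,*(fit(k,p,np.array(P[n][k])) or ["none"]))
E
```

```text
top large_capacitor 0.3924 -0.2211 2.8 0.961
top small_capacitor 0.4467 -0.0991 9.7 0.913
top motor 0.438 0.0725 -33.8 0.951
top heat_sink 0.3894 0.2287 -117.5 0.914
top tray_large_round 0.6374 -0.1088 -4.8 0.962
top tray_small_round 0.6561 0.1426 -3.2 0.964
top tray_square 0.5055 0.3912 -10.6 0.953
top tray_long 0.4813 -0.389 4.8 0.968
top screw_jar 0.5473 0.0089 16.3 0.885
side large_capacitor 0.39 -0.2225 3.3 0.949
side small_capacitor 0.4441 -0.101 12.4 0.929
side motor 0.4363 0.0726 -35.1 0.93
side heat_sink 0.3881 0.2302 63.4 0.946
side tray_large_round 0.6349 -0.1093 -4.9 0.974
side tray_small_round 0.6536 0.1424 -2.1 0.96
side tray_square 0.5028 0.393 78.9 0.962
side tray_long none
side screw_jar 0.5447 0.0122 9.4 0.867
```

Both cameras agree to about 2.5 mm, so I'll use the averages. A helper will turn goals into tool-frame rows, and I'll check the chosen parts in one crop.

```bash
cat > g.py <<'E'
import sys,numpy as np
from rig import r
from scipy.spatial.transform import Rotation as T
s=r.observe(); R0=T.from_euler("xyz",s["orientation"],degrees=True); p0=s["position"]
print(round(s["time"],2),p0.round(4),s["orientation"].round(2),"w",round(s["width"],3),"F",s["ft_force"].round(1),"j",s["joint_pos"].round(0))
for a in sys.argv[1:]:
    x,y,z,w=map(float,a.split(",")); R=T.from_euler("xyz",[180,0,w],degrees=True)
    print(a,(R0.inv()*R).as_rotvec().round(3).tolist()+R0.inv().apply(np.array([x,y,z])-p0).round(4).tolist())
E
python3 g.py 0.391,-0.222,0.12,18.4 0.391,-0.222,0.03,18.4
python3 - <<'E'
import cv2;i=cv2.imread("pics/top0.png")[180:280,190:450];cv2.imwrite("pics/crop.png",cv2.resize(i,None,fx=3,fy=3,interpolation=cv2.INTER_CUBIC))
E
```

```text
3.0 [ 0.166  -0.498   0.2193] [-180.      0.     18.44] w 0.998 F [-0.2 -0.2 -0.5] j [-72.  14.  -1.  76.  -0.  90.]
0.391,-0.222,0.12,18.4 [-0.0, 0.0, 0.001, 0.3007, -0.1907, 0.0993]
0.391,-0.222,0.03,18.4 [-0.0, 0.0, 0.001, 0.3007, -0.1907, 0.1893]
```

View pics/crop.png

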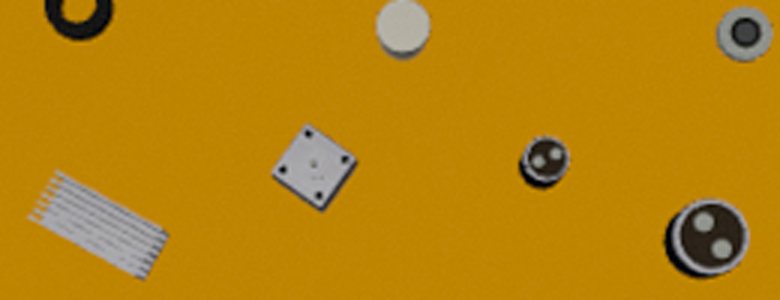

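The crop shows the silver finned sink at left, the square motor, the narrow and wide cans with their terminals, and the white-lidded jar at (403,25). The choices hold, so I'll start with the large capacitor.

>>> step_arm:
  steps:
    - [0,0,0,0.3,-0.19,0.099,-1]
    - [0,0,0,0.3,-0.19,0.099,-1]
    - [0,0,0,0.3,-0.19,0.099,-1]
    - [0,0,0,0.3,-0.19,0.099,-1]
    - [0,0,0,0.3,-0.19,0.099,-1]
    - [0,0,0,0.3,-0.19,0.099,-1]
    - [0,0,0,0.3,-0.19,0.099,-1]
    - [0,0,0,0.3,-0.19,0.099,-1]
    - [0,0,0,0.3,-0.19,0.099,-1]
    - [0,0,0,0.3,-0.19,0.099,-1]
    - [0,0,0,0.3,-0.19,0.099,-1]
    - [0,0,0,0.3,-0.19,0.099,-1]
  newtons: 40

```text
time: 4.0
position: [0.3906, -0.2229, 0.1204]
orientation: [180.0, 0.0, 18.5]
ft_force: [0.7, -0.4, -0.3]
width: 0.998
```

```bash
python3 g.py 0.391,-0.222,0.03,18.4; python3 - <<'E'
from h import *
p=r.get_image("side"); cv2.imwrite("pics/s1.png",p["color"][:,:,::-1])
E
```

```text
4.0 [ 0.3906 -0.2229  0.1204] [1.80e+02 1.00e-02 1.85e+01] w 0.998 F [ 0.7 -0.4 -0.3] j [-30.  10. -21.  59.  -0. 132.]
0.391,-0.222,0.03,18.4 [0.0, 0.0, 0.002, 0.0007, -0.0007, 0.0904]
```

View pics/s1.png

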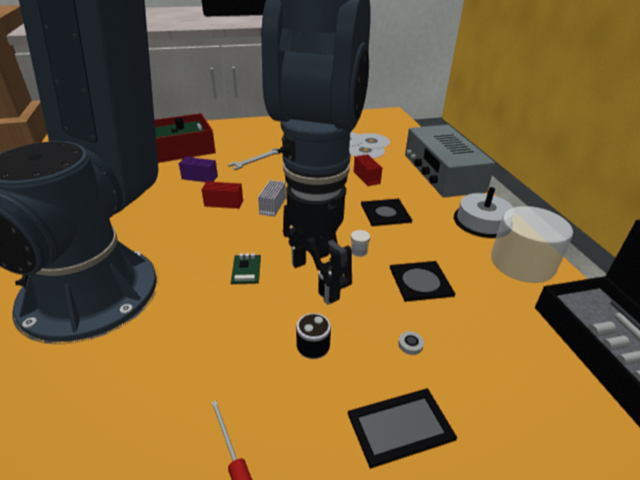

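The side view has the fingers (about 325,280) above the can (315,335). Descending and closing.

>>> step_arm:
  steps:
    - [0,0,0,0,-0.001,0.03,-1]
    - [0,0,0,0,-0.001,0.06,-1]
    - [0,0,0,0,-0.001,0.085,-1]
    - [0,0,0,0,-0.001,0.09,-1]
    - [0,0,0,0,-0.001,0.09,-1]
    - [0,0,0,0,-0.001,0.09,1]
    - [0,0,0,0,-0.001,0.09,1]
    - [0,0,0,0,-0.001,0.09,1]
    - [0,0,0,0,-0.001,0.09,1]
    - [0,0,0,0,-0.001,0.09,1]
    - [0,0,0,0,-0.001,0.09,1]
    - [0,0,0,0,-0.001,0.09,1]
  newtons: 40

```text
time: 5.05
position: [0.3909, -0.2233, 0.0326]
orientation: [179.8, -0.1, 18.4]
ft_force: [-3.6, 0.1, 11.8]
width: 0.625
```

```bash
python3 g.py 0.391,-0.222,0.13,18.4 0.636,-0.109,0.13,18.4
```

```text
5.05 [ 0.3909 -0.2233  0.0326] [ 1.7983e+02 -1.0000e-01  1.8410e+01] w 0.625 F [-3.6  0.1 11.8] j [-30.  15. -29.  46.  -0. 132.]
0.391,-0.222,0.13,18.4 [0.003, -0.002, 0.0, 0.0006, -0.0009, -0.0975]
0.636,-0.109,0.13,18.4 [0.003, -0.002, 0.0, 0.2688, -0.0307, -0.0971]
```

>>> step_arm:
  steps:
    - [0.003,-0.002,0,0,-0.001,-0.03,1]
    - [0.003,-0.002,0,0,-0.001,-0.065,1]
    - [0.003,-0.002,0,0,-0.001,-0.097,1]
    - [0.003,-0.002,0,0.03,-0.004,-0.097,1]
    - [0.003,-0.002,0,0.07,-0.008,-0.097,1]
    - [0.003,-0.002,0,0.11,-0.013,-0.097,1]
    - [0.003,-0.002,0,0.15,-0.018,-0.097,1]
    - [0.003,-0.002,0,0.19,-0.022,-0.097,1]
    - [0.003,-0.002,0,0.23,-0.027,-0.097,1]
    - [0.003,-0.002,0,0.26,-0.03,-0.097,1]
    - [0.003,-0.002,0,0.269,-0.031,-0.097,1]
    - [0.003,-0.002,0,0.269,-0.031,-0.097,1]

```text
time: 6.05
position: [0.6381, -0.1074, 0.13]
orientation: [180.0, -0.0, 18.5]
ft_force: [-1.2, -0.1, -1.9]
width: 0.623
```

```bash
python3 g.py 0.636,-0.109,0.036,18.4; python3 - <<'E'
from h import *
p=r.get_image("side"); cv2.imwrite("pics/s2.png",p["color"][120:360,240:560,::-1].repeat(2,0).repeat(2,1))
E
```

```text
6.05 [ 0.6381 -0.1074  0.13  ] [ 1.7998e+02 -4.0000e-02  1.8540e+01] w 0.623 F [-1.2 -0.1 -1.9] j [-10.  28.   7.  70.   0. 152.]
0.636,-0.109,0.036,18.4 [0.0, -0.001, 0.002, -0.0026, 0.0008, 0.094]
```

View pics/s2.png

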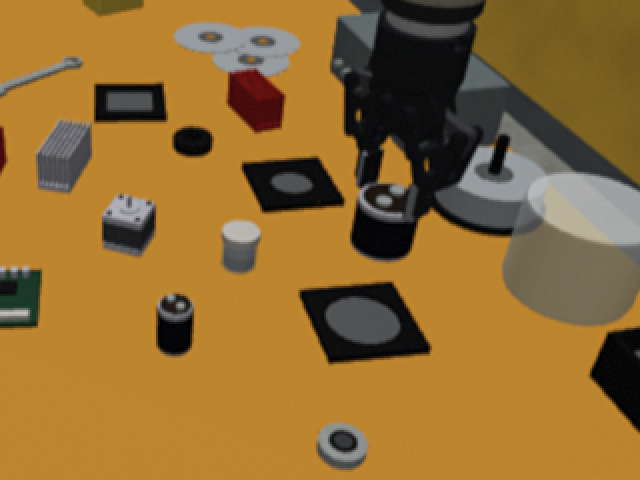

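The can hangs upright above the tray (crop pixel 365,320 below it). Lowering, releasing and rising.

>>> step_arm:
  steps:
    - [0,0,0,-0.003,0.001,0.03,1]
    - [0,0,0,-0.003,0.001,0.06,1]
    - [0,0,0,-0.003,0.001,0.08,1]
    - [0,0,0,-0.003,0.001,0.09,1]
    - [0,0,0,-0.003,0.001,0.094,1]
    - [0,0,0,-0.003,0.001,0.095,1]
    - [0,0,0,-0.003,0.001,0.095,1]

```text
time: 6.68
position: [0.6336, -0.1109, 0.0364]
orientation: [180.0, -0.0, 18.4]
ft_force: [0.1, 0.6, -2.3]
width: 0.621
```

>>> step_arm:
  steps:
    - [0,0,0,0,0,0,0]
    - [0,0,0,0,0,0,-0.5]
    - [0,0,0,0,0,0,-1]
    - [0,0,0,0,0,0,-1]
    - [0,0,0,0,0,0,-1]
    - [0,0,0,0,0,-0.03,-1]
    - [0,0,0,0,0,-0.07,-1]
    - [0,0,0,0,0,-0.1,-1]
    - [0,0,0,0,0,-0.1,-1]

```text
time: 7.43
position: [0.6367, -0.1113, 0.1433]
orientation: [179.7, -0.5, 18.5]
ft_force: [0.3, -0.3, 0.0]
width: 0.993
```

```bash
python3 g.py 0.4455,-0.1,0.12,18.4 0.4455,-0.1,0.033,18.4
```

```text
7.43 [ 0.6367 -0.1113  0.1433] [179.7   -0.51  18.45] w 0.993 F [ 0.3 -0.3  0. ] j [-10.  27.   8.  70.  -0. 152.]
0.4455,-0.1,0.12,18.4 [0.005, -0.009, 0.001, -0.178, -0.0713, 0.0214]
0.4455,-0.1,0.033,18.4 [0.005, -0.009, 0.001, -0.1787, -0.0718, 0.1084]
```

>>> step_arm:
  steps:
    - [0.005,-0.009,0,-0.035,-0.014,0.01,-1]
    - [0.005,-0.009,0,-0.07,-0.03,0.02,-1]
    - [0.005,-0.009,0,-0.105,-0.045,0.021,-1]
    - [0.005,-0.009,0,-0.14,-0.06,0.021,-1]
    - [0.005,-0.009,0,-0.17,-0.07,0.021,-1]
    - [0.005,-0.009,0,-0.178,-0.071,0.021,-1]
    - [0.005,-0.009,0,-0.178,-0.071,0.021,-1]
    - [0.005,-0.009,0,-0.178,-0.071,0.021,-1]

```text
time: 8.1
position: [0.4465, -0.1006, 0.121]
orientation: [179.9, -0.1, 18.4]
ft_force: [0.8, 0.2, 1.0]
width: 0.998
```

```bash
python3 g.py 0.4455,-0.1,0.033,18.4;  python3 - <<'E'
from h import *
p=r.get_image("side"); cv2.imwrite("pics/s3.png",p["color"][120:360,240:560,::-1].repeat(2,0).repeat(2,1))
print(fit("large_capacitor",p,np.array([421,270])))
E
```

```text
8.1 [ 0.4465 -0.1006  0.121 ] [ 1.7992e+02 -1.0000e-01  1.8430e+01] w 0.998 F [0.8 0.2 1. ] j [-13.  10. -20.  59.  -0. 149.]
0.4455,-0.1,0.033,18.4 [0.001, -0.002, 0.001, -0.0009, -0.001, 0.088]
(np.float64(0.6342), np.float64(-0.1099), np.float64(10.8), np.float64(0.925))
```

View pics/s3.png

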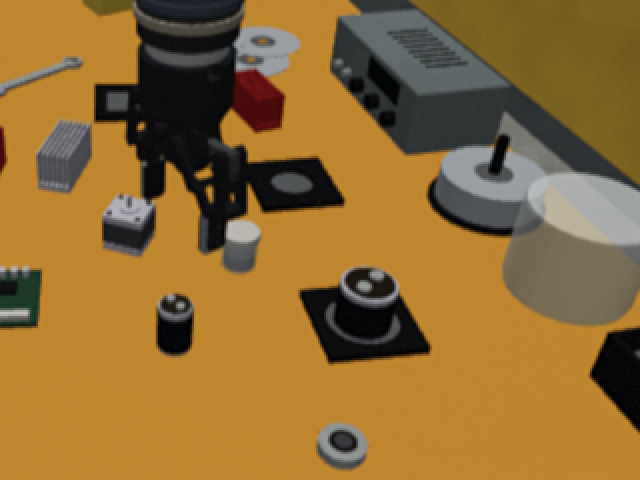

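The large capacitor is seated upright in its pocket (crop 366,305). Grasping the small one.

>>> step_arm:
  steps:
    - [0,0,0,-0.001,-0.001,0.03,-1]
    - [0,0,0,-0.001,-0.001,0.06,-1]
    - [0,0,0,-0.001,-0.001,0.085,-1]
    - [0,0,0,-0.001,-0.001,0.088,-1]
    - [0,0,0,-0.001,-0.001,0.088,0]
    - [0,0,0,-0.001,-0.001,0.088,1]
    - [0,0,0,-0.001,-0.001,0.088,1]
    - [0,0,0,-0.001,-0.001,0.088,1]
    - [0,0,0,-0.001,-0.001,0.088,1]
    - [0,0,0,-0.001,-0.001,0.088,1]
    - [0,0,0,-0.001,-0.001,0.088,1]
    - [0,0,0,-0.001,-0.001,0.088,1]
  newtons: 30

```text
time: 9.2
position: [0.4472, -0.1001, 0.034]
orientation: [179.9, -0.2, 18.5]
ft_force: [-0.1, 1.3, 5.8]
width: 0.374
```

```bash
python3 g.py 0.4455,-0.1,0.15,18.4 0.6545,0.1425,0.15,18.4
```

```text
9.2 [ 0.4472 -0.1001  0.034 ] [179.87  -0.21  18.45] w 0.374 F [-0.1  1.3  5.8] j [-13.  15. -28.  46.  -0. 149.]
0.4455,-0.1,0.15,18.4 [0.002, -0.004, 0.001, -0.0012, -0.0004, -0.116]
0.6545,0.1425,0.15,18.4 [0.002, -0.004, 0.001, 0.2738, -0.1643, -0.1154]
```

>>> step_arm:
  steps:
    - [0,-0.004,0,-0.001,0,-0.035,1]
    - [0,-0.004,0,-0.001,0,-0.07,1]
    - [0,-0.004,0,-0.001,0,-0.105,1]
    - [0,-0.004,0,0.02,-0.015,-0.115,1]
    - [0,-0.004,0,0.055,-0.034,-0.115,1]
    - [0,-0.004,0,0.09,-0.055,-0.115,1]
    - [0,-0.004,0,0.125,-0.076,-0.115,1]
    - [0,-0.004,0,0.16,-0.097,-0.115,1]
    - [0,-0.004,0,0.195,-0.118,-0.115,1]
    - [0,-0.004,0,0.23,-0.139,-0.115,1]
    - [0,-0.004,0,0.262,-0.158,-0.115,1]
    - [0,-0.004,0,0.273,-0.164,-0.115,1]

```text
time: 10.2
position: [0.6565, 0.1462, 0.1496]
orientation: [179.9, -0.1, 18.6]
ft_force: [-0.6, -1.8, -0.2]
width: 0.373
```

>>> step_arm:
  steps:
    - [0,0,0,0,0,0,1]
    - [0,0,0,0,0,0,1]

```text
time: 10.37
position: [0.6567, 0.1471, 0.1495]
orientation: [179.9, -0.1, 18.7]
ft_force: [-0.0, -0.5, -1.4]
width: 0.375
```

```bash
python3 g.py 0.6555,0.1425,0.037,18.4; python3 - <<'E'
from h import *
p=r.get_image("side"); cv2.imwrite("pics/s4.png",p["color"][120:360,240:560,::-1].repeat(2,0).repeat(2,1))
E
```

```text
10.37 [0.6567 0.1471 0.1495] [ 1.7991e+02 -1.2000e-01  1.8690e+01] w 0.375 F [-0.  -0.5 -1.4] j [ 13.  30.  14.  74.  -0. 174.]
0.6555,0.1425,0.037,18.4 [0.002, -0.002, 0.005, -0.0028, 0.0038, 0.1125]
```

View pics/s4.png

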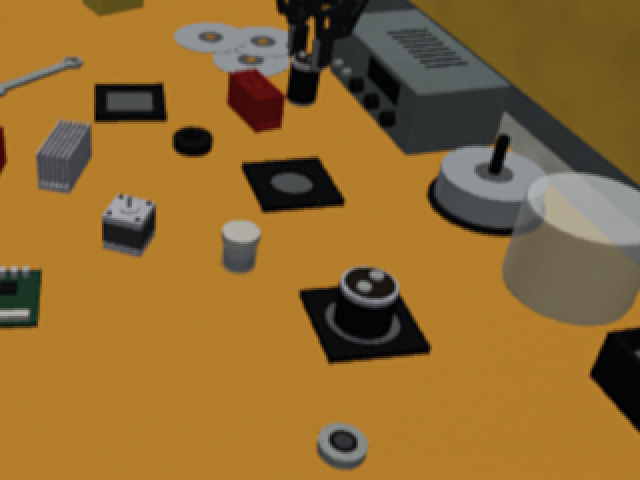

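The small can hangs upright at crop (303,80), over tray pocket (292,183). The jar at (240,245) is untouched. Lowering and releasing.

>>> step_arm:
  steps:
    - [0.002,-0.002,0.004,-0.003,0.004,0.035,1]
    - [0.002,-0.002,0.004,-0.003,0.004,0.07,1]
    - [0.002,-0.002,0.004,-0.003,0.004,0.095,1]
    - [0.002,-0.002,0.004,-0.003,0.004,0.108,1]
    - [0.002,-0.002,0.004,-0.003,0.004,0.112,1]
    - [0.002,-0.002,0.004,-0.003,0.004,0.113,1]
    - [0.002,-0.002,0.004,-0.003,0.004,0.113,1]

```text
time: 11.0
position: [0.6544, 0.14, 0.0377]
orientation: [180.0, -0.0, 18.3]
ft_force: [-0.4, -0.4, -1.5]
width: 0.371
```

>>> step_arm:
  steps:
    - [0,0,0,0,0,0,0]
    - [0,0,0,0,0,0,-0.5]
    - [0,0,0,0,0,0,-1]
    - [0,0,0,0,0,0,-1]
    - [0,0,0,0,0,0,-1]
    - [0,0,0,0,0,0,-1]
    - [0,0,0,0,0,-0.03,-1]
    - [0,0,0,0,0,-0.07,-1]
    - [0,0,0,0,0,-0.1,-1]
    - [0,0,0,0,0,-0.1,-1]

```text
time: 11.83
position: [0.6574, 0.1408, 0.1447]
orientation: [179.9, -0.6, 18.3]
ft_force: [0.9, 0.4, 0.1]
width: 0.998
```

```bash
python3 g.py 0.437,0.0726,0.13,55.5 0.437,0.0726,0.03,55.5; python3 - <<'E'
from h import *
p=r.get_image("side"); print(fit("small_capacitor",p,np.array([386,200])))
E
```

```text
11.83 [0.6574 0.1408 0.1447] [179.94  -0.55  18.35] w 0.998 F [0.9 0.4 0.1] j [ 12.  29.  13.  73.  -0. 174.]
0.437,0.0726,0.13,55.5 [0.004, -0.009, -0.648, -0.2308, -0.0046, 0.0125]
0.437,0.0726,0.03,55.5 [0.004, -0.009, -0.648, -0.2317, -0.0048, 0.1124]
(np.float64(0.6524), np.float64(0.1407), np.float64(-3.7), np.float64(0.893))
```

>>> step_arm:
  steps:
    - [0,0,-0.1,-0.035,0,0.01,-1]
    - [0,0,-0.2,-0.075,0,0.012,-1]
    - [0,0,-0.32,-0.115,-0.002,0.012,-1]
    - [0,0,-0.43,-0.155,-0.003,0.012,-1]
    - [0,0,-0.54,-0.195,-0.004,0.012,-1]
    - [0.004,-0.009,-0.648,-0.231,-0.005,0.012,-1]
    - [0.004,-0.009,-0.648,-0.231,-0.005,0.012,-1]
    - [0.004,-0.009,-0.648,-0.231,-0.005,0.012,-1]

```text
time: 12.6
position: [0.4324, 0.0719, 0.1259]
orientation: [-179.7, 0.3, 55.4]
ft_force: [-0.2, -0.4, 0.3]
width: 1.002
```

```bash
python3 g.py 0.437,0.0726,0.03,55.5;  python3 - <<'E'
from h import *
p=r.get_image("side"); cv2.imwrite("pics/s5.png",p["color"][120:360,240:560,::-1].repeat(2,0).repeat(2,1))
E
```

```text
12.6 [0.4324 0.0719 0.1259] [-179.68    0.35   55.43] w 1.002 F [-0.2 -0.4  0.3] j [  9.   9. -21.  60.  -0. 134.]
0.437,0.0726,0.03,55.5 [-0.006, 0.006, -0.001, 0.0038, 0.0039, 0.0959]
```

View pics/s5.png

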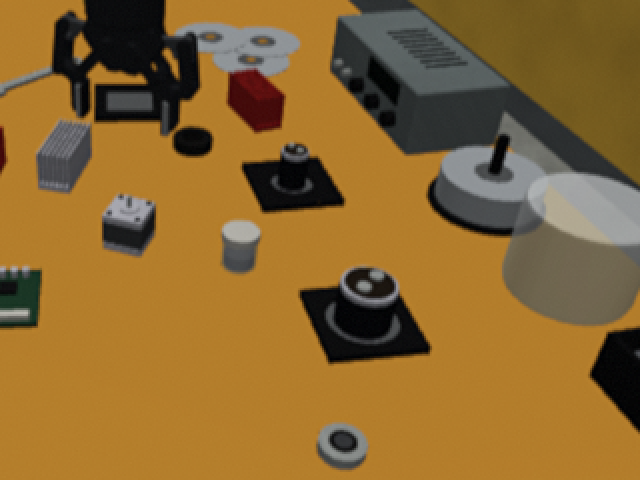

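The small can is seated (crop 293,180), and the gripper is above the motor (129,220). Grasping the motor.

>>> step_arm:
  steps:
    - [-0.006,0.006,0,0.004,0.004,0.02,-1]
    - [-0.006,0.006,0,0.004,0.004,0.05,-1]
    - [-0.006,0.006,0,0.004,0.004,0.08,-1]
    - [-0.006,0.006,0,0.004,0.004,0.094,-1]
    - [-0.006,0.006,0,0.004,0.004,0.095,-1]
    - [-0.006,0.006,0,0.004,0.004,0.095,0]
    - [-0.006,0.006,0,0.004,0.004,0.095,1]
    - [-0.006,0.006,0,0.004,0.004,0.095,1]
    - [-0.006,0.006,0,0.004,0.004,0.095,1]
    - [-0.006,0.006,0,0.004,0.004,0.095,1]
    - [-0.006,0.006,0,0.004,0.004,0.095,1]
    - [-0.006,0.006,0,0.004,0.004,0.095,1]
  newtons: 45

```text
time: 13.65
position: [0.4396, 0.0748, 0.0344]
orientation: [179.9, -0.3, 55.4]
ft_force: [-11.7, 5.9, 35.7]
width: 0.023
```

```bash
python3 g.py 0.437,0.0726,0.14,55.5 0.5035,0.392,0.14,79.1
```

```text
13.65 [0.4396 0.0748 0.0344] [179.92  -0.34  55.43] w 0.023 F [-11.7   5.9  35.7] j [ 10.  14. -30.  46.   0. 134.]
0.437,0.0726,0.14,55.5 [0.001, -0.006, -0.001, -0.0026, -0.0007, -0.1057]
0.5035,0.392,0.14,79.1 [0.003, -0.005, -0.413, 0.2981, -0.1272, -0.1041]
```

The jaws shut to 0.02, so the grasp missed. Looking before moving.

```bash
python3 - <<'E'
from h import *
a=r.get_image("side")["color"][170:320,220:400]; b=r.get_image("top")["color"][160:310,200:380]
cv2.imwrite("pics/m.png",cv2.resize(np.hstack([a,b])[:,:,::-1],None,fx=2.2,fy=2.2,interpolation=cv2.INTER_CUBIC))
E
```

```text
(no output)
```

View pics/m.png

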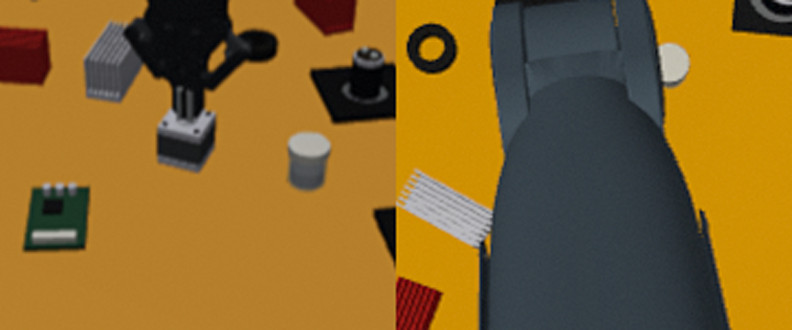

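```bash
python3 - <<'E'
from h import *
p=r.get_image("side"); X=np.array([[.4396,.0748,.015],[.4396,.0748,.034],[.4396,.0748,.062],[.437,.0726,0],[.437,.0726,.046]])
print(proj(p,X).round(1)); print(r.place_of("motor",p)[:1],fit("motor",p,np.array([305,233])))
i=p["color"][205:260,275:335]
cv2.imwrite("pics/m2.png",cv2.resize(i[:,:,::-1],None,fx=10,fy=10,interpolation=cv2.INTER_CUBIC))
E
```

```text
[[305.5 234.5]
 [305.5 227.5]
 [305.5 216.8]
 [304.6 240.6]
 [304.6 223.6]]
[{'pixel': [304.8, 241.7], 'score': 0.73}] (np.float64(0.4361), np.float64(0.0715), np.float64(58.9), np.float64(0.812))
```

View pics/m2.png

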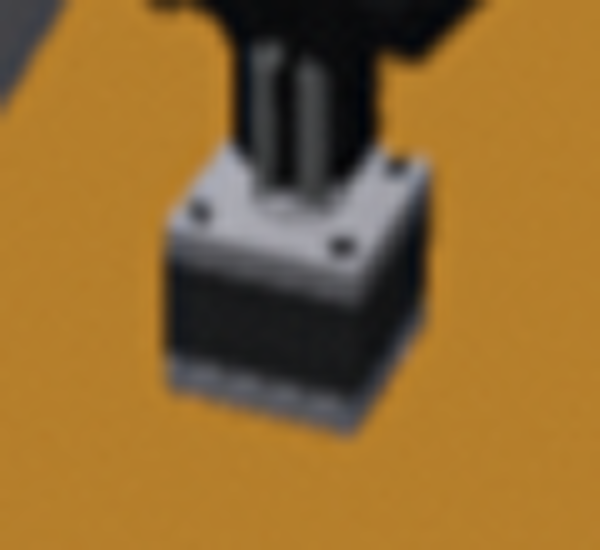

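The fingers are pinching the shaft, with the tips on the motor's top (crop 300,190), though the TCP reads z=0.034. So the tips don't reach as low as I assumed. I'll open, rise, and measure the tip height against the opening.

>>> step_arm:
  steps:
    - [0,0,0,0,0,0,0.6]
    - [0,0,0,0,0,0,0.6]
    - [0,0,0,0,0,-0.02,0.6]
    - [0,0,0,0,0,-0.05,0.6]
    - [0,0,0,0,0,-0.08,0.6]
    - [0,0,0,0,0,-0.1,0.6]
    - [0,0,0,0,0,-0.1,1]
    - [0,0,0,0,0,-0.1,1]
    - [0,0,0,0,0,-0.1,1]
    - [0,0,0,0,0,-0.1,1]

```text
time: 14.73
position: [0.4384, 0.0742, 0.1333]
orientation: [180.0, -0.3, 55.4]
ft_force: [-0.4, -0.4, -0.6]
width: -0.001
```

```bash
python3 g.py; python3 - <<'E'
from h import *
s=r.observe(); p=r.get_image("side"); q=s["position"]
i=cv2.resize(p["color"][150:260,240:370,::-1],None,fx=5,fy=5,interpolation=cv2.INTER_CUBIC)
for k in (0,.019,-.02,-.04): 
    u=proj(p,(q-[0,0,k])[None])[0]; u=((u-[240,150])*5+2).astype(int); cv2.circle(i,tuple(map(int,u)),3,(0,255,0) if k==0 else (0,0,255),-1); print(k,u)
cv2.imwrite("pics/t1.png",i); print(fit("motor",p,np.array([305,233])))
E
```

```text
14.73 [0.4384 0.0742 0.1333] [179.98  -0.26  55.43] w -0.001 F [-0.4 -0.4 -0.6] j [  9.   8. -21.  61.   0. 134.]
0 [326 192]
0.019 [326 232]
-0.02 [326 149]
-0.04 [326 105]
(np.float64(0.436), np.float64(0.0718), np.float64(-33.0), np.float64(0.948))
```

View pics/t1.png

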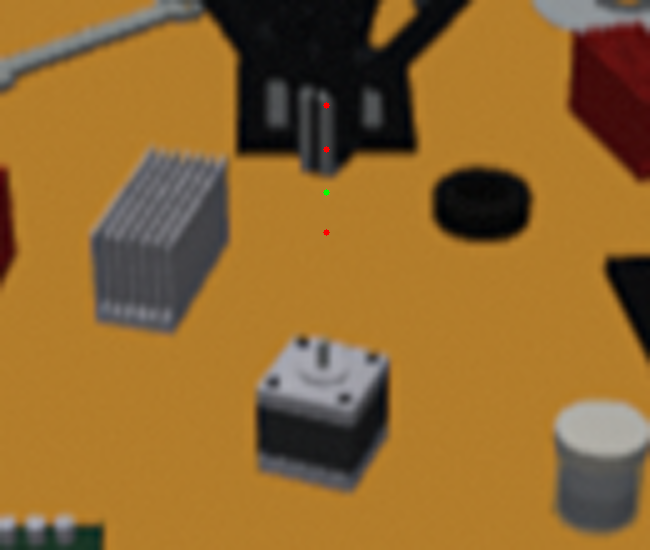

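The motor is undisturbed. With the jaws shut, the tips end about 8 mm above the projected TCP (green, row 192), not 19 mm below it. So the reported z is about 27 mm too low for the real fingers, and I should grasp 27 mm lower by the readout.

```bash
python3 g.py 0.437,0.0726,0.06,56 0.437,0.0726,0.004,56
```

```text
14.83 [0.4384 0.0742 0.1333] [179.99  -0.25  55.43] w 0.006 F [0.6 0.7 0.2] j [  9.   8. -21.  61.   0. 134.]
0.437,0.0726,0.06,56 [0.0, -0.004, -0.01, -0.0024, -0.0002, 0.0733]
0.437,0.0726,0.004,56 [0.0, -0.004, -0.01, -0.0027, -0.0002, 0.1293]
```

>>> step_arm:
  steps:
    - [0,-0.004,-0.01,-0.002,0,0,-1]
    - [0,-0.004,-0.01,-0.002,0,0,-1]
    - [0,-0.004,-0.01,-0.002,0,0,-1]
    - [0,-0.004,-0.01,-0.002,0,0,-1]
    - [0,-0.004,-0.01,-0.002,0,0,-1]
    - [0,-0.004,-0.01,-0.002,0,0.03,-1]
    - [0,-0.004,-0.01,-0.003,0,0.06,-1]
    - [0,-0.004,-0.01,-0.003,0,0.09,-1]
    - [0,-0.004,-0.01,-0.003,0,0.11,-1]
    - [0,-0.004,-0.01,-0.003,0,0.115,-1]
    - [0,-0.004,-0.01,-0.003,0,0.115,-1]

```text
time: 15.75
position: [0.436, 0.072, 0.0174]
orientation: [-179.9, 0.1, 56.0]
ft_force: [0.0, 1.1, 0.4]
width: 0.997
```

>>> step_arm:
  steps:
    - [0,0,0,0,0,0.005,-1]
    - [0,0,0,0,0,0.01,-1]
    - [0,0,0,0,0,0.013,-1]
    - [0,0,0,0,0,0.013,-1]

```text
time: 16.08
position: [0.4362, 0.0721, 0.0044]
orientation: [-179.9, 0.1, 56.0]
ft_force: [0.2, -0.6, -1.0]
width: 1.004
```

>>> step_arm:
  steps:
    - [0,0,0,0,0,0,0]
    - [0,0,0,0,0,0,0.5]
    - [0,0,0,0,0,0,1]
    - [0,0,0,0,0,0,1]
    - [0,0,0,0,0,0,1]
    - [0,0,0,0,0,0,1]
    - [0,0,0,0,0,0,1]
  newtons: 45

```text
time: 16.67
position: [0.4365, 0.0721, 0.0049]
orientation: [-180.0, 0.0, 56.0]
ft_force: [-0.5, 0.3, 4.8]
width: 0.533
```

```bash
python3 g.py 0.437,0.0726,0.12,56 0.5035,0.392,0.12,79.1
```

```text
16.67 [0.4365 0.0721 0.0049] [-1.7995e+02  3.0000e-02  5.6010e+01] w 0.533 F [-0.5  0.3  4.8] j [  9.  17. -32.  41.   0. 133.]
0.437,0.0726,0.12,56 [-0.001, 0.001, 0.0, 0.0006, 0.0, -0.1151]
0.5035,0.392,0.12,79.1 [-0.001, 0.0, -0.403, 0.3026, -0.1234, -0.1151]
```

>>> step_arm:
  steps:
    - [0,0,0,0,0,-0.035,1]
    - [0,0,0,0,0,-0.07,1]
    - [0,0,0,0,0,-0.105,1]
    - [0,0,0,0.02,-0.008,-0.115,1]
    - [0,0,-0.05,0.055,-0.022,-0.115,1]
    - [0,0,-0.1,0.09,-0.037,-0.115,1]
    - [0,0,-0.15,0.125,-0.051,-0.115,1]
    - [0,0,-0.2,0.16,-0.065,-0.115,1]
    - [0,0,-0.25,0.195,-0.08,-0.115,1]
    - [0,0,-0.3,0.23,-0.094,-0.115,1]
    - [0,0,-0.36,0.265,-0.108,-0.115,1]
    - [0,0,-0.403,0.295,-0.12,-0.115,1]

```text
time: 17.67
position: [0.5019, 0.3862, 0.1193]
orientation: [-179.9, 0.0, 79.3]
ft_force: [0.5, -0.9, -2.4]
width: 0.531
```

>>> step_arm:
  steps:
    - [0,0,0,0.006,-0.002,0,1]
    - [0,0,0,0.006,-0.002,0,1]
    - [0,0,0,0.006,-0.002,0,1]

```text
time: 17.92
position: [0.5003, 0.3921, 0.1185]
orientation: [-179.9, 0.1, 79.3]
ft_force: [0.1, -0.5, -3.0]
width: 0.528
```

```bash
python3 g.py 0.5035,0.392,0.008,79.1; python3 - <<'E'
from h import *
p=r.get_image("side"); cv2.imwrite("pics/s6.png",p["color"][100:340,200:520,::-1].repeat(2,0).repeat(2,1))
E
```

```text
17.92 [0.5003 0.3921 0.1185] [-1.7986e+02  1.2000e-01  7.9340e+01] w 0.528 F [ 0.1 -0.5 -3. ] j [ 38.  27.   5.  68.   0. 139.]
0.5035,0.392,0.008,79.1 [-0.002, 0.002, 0.004, 0.0007, 0.0034, 0.1105]
```

View pics/s6.png

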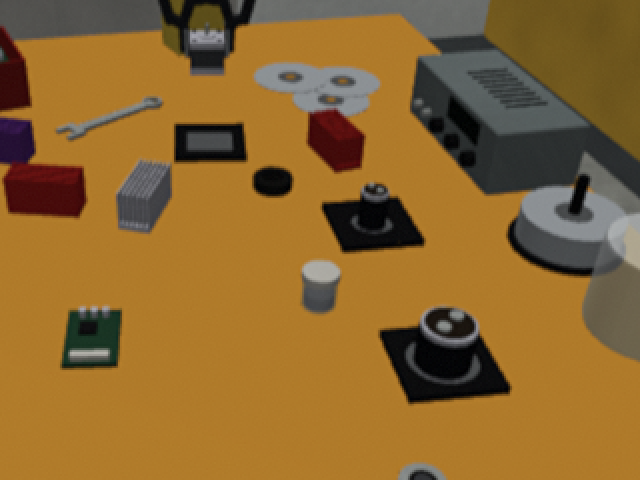

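The motor hangs square above its tray (crop 210,142 below). Lowering and releasing.

>>> step_arm:
  steps:
    - [-0.002,0.002,0.004,0.001,0.003,0.03,1]
    - [-0.002,0.002,0.004,0.001,0.003,0.065,1]
    - [-0.002,0.002,0.004,0.001,0.003,0.09,1]
    - [-0.002,0.002,0.004,0.001,0.003,0.104,1]
    - [-0.002,0.002,0.004,0.001,0.003,0.109,1]
    - [-0.002,0.002,0.004,0.001,0.003,0.111,1]
    - [-0.002,0.002,0.004,0.001,0.003,0.111,1]

```text
time: 18.55
position: [0.5032, 0.3901, 0.0086]
orientation: [-180.0, 0.0, 79.0]
ft_force: [-0.4, -0.5, -2.4]
width: 0.531
```

>>> step_arm:
  steps:
    - [0,0,0,0,0,0,-0.3]
    - [0,0,0,0,0,0,-1]
    - [0,0,0,0,0,0,-1]
    - [0,0,0,0,0,0,-1]
    - [0,0,0,0,0,0,-1]
    - [0,0,0,0,0,0,-1]
    - [0,0,0,0,0,-0.03,-1]
    - [0,0,0,0,0,-0.07,-1]
    - [0,0,0,0,0,-0.1,-1]
    - [0,0,0,0,0,-0.1,-1]

```text
time: 19.38
position: [0.5058, 0.3923, 0.1153]
orientation: [179.7, -0.4, 79.0]
ft_force: [0.4, 0.9, 0.6]
width: 1.0
```

```bash
python3 g.py 0.3888,0.2295,0.1,63 0.3888,0.2295,0.005,63; python3 - <<'E'
from h import *
p=r.get_image("side"); print(fit("motor",p,np.array([305,165])),fit("heat_sink",p,np.array([272,198])))
E
```

```text
19.38 [0.5058 0.3923 0.1153] [179.67  -0.38  78.97] w 1.0 F [0.4 0.9 0.6] j [ 38.  27.   4.  67.   0. 139.]
0.3888,0.2295,0.1,63 [0.005, -0.007, 0.279, -0.1823, -0.0838, 0.0136]
0.3888,0.2295,0.005,63 [0.005, -0.007, 0.279, -0.1829, -0.0843, 0.1086]
(np.float64(0.505), np.float64(0.3986), np.float64(-11.6), np.float64(0.882)) (np.float64(0.2684), np.float64(0.2668), np.float64(-18.0), np.float64(0.957))
```

>>> step_arm:
  steps:
    - [0.005,-0.007,0.05,-0.03,-0.014,0,-1]
    - [0.005,-0.007,0.1,-0.065,-0.03,0.01,-1]
    - [0.005,-0.007,0.15,-0.1,-0.046,0.013,-1]
    - [0.005,-0.007,0.2,-0.135,-0.062,0.013,-1]
    - [0.005,-0.007,0.25,-0.165,-0.076,0.013,-1]
    - [0.005,-0.007,0.279,-0.182,-0.084,0.013,-1]
    - [0.005,-0.007,0.279,-0.182,-0.084,0.013,-1]
    - [0.005,-0.007,0.279,-0.182,-0.084,0.013,-1]
    - [0.005,-0.007,0.279,-0.182,-0.084,0.013,-1]

```text
time: 20.28
position: [0.3862, 0.2279, 0.0952]
orientation: [-179.8, 0.5, 63.0]
ft_force: [0.8, 0.4, 0.5]
width: 0.999
```

```bash
python3 g.py 0.3888,0.2295,0.005,63; python3 - <<'E'
from h import *
p=r.get_image("side"); print(fit("motor",p,np.array([305,165])),fit("heat_sink",p,np.array([272,200])))
cv2.imwrite("pics/s7.png",p["color"][100:340,160:480,::-1].repeat(2,0).repeat(2,1))
E
```

```text
20.28 [0.3862 0.2279 0.0952] [-179.75    0.46   63.01] w 0.999 F [0.8 0.4 0.5] j [ 31.  11. -23.  56.  -0. 148.]
0.3888,0.2295,0.005,63 [-0.004, 0.008, 0.0, 0.0033, 0.002, 0.0902]
(np.float64(0.5051), np.float64(0.3986), np.float64(-11.4), np.float64(0.902)) (np.float64(0.3877), np.float64(0.2303), np.float64(63.8), np.float64(0.945))
```

View pics/s7.png

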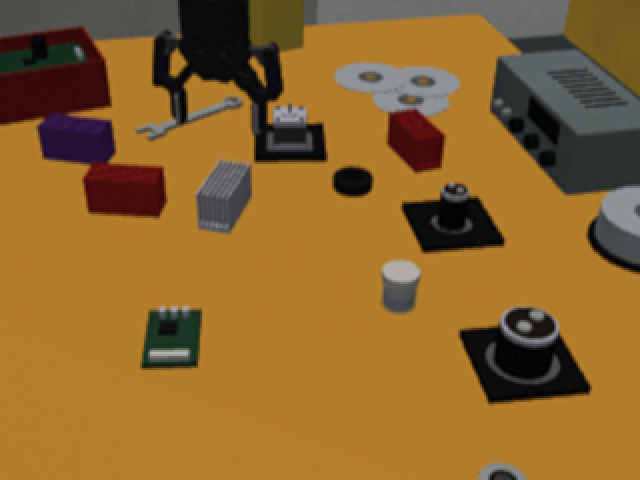

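The motor stands in the square tray (crop 290,135), and the gripper is above the silver sink (225,195). Grasping the heat sink.

>>> step_arm:
  steps:
    - [-0.004,0.008,0,0.003,0.002,0.02,-1]
    - [-0.004,0.008,0,0.003,0.002,0.045,-1]
    - [-0.004,0.008,0,0.003,0.002,0.07,-1]
    - [-0.004,0.008,0,0.003,0.002,0.085,-1]
    - [-0.004,0.008,0,0.003,0.002,0.09,-1]
    - [-0.004,0.008,0,0.003,0.002,0.09,-1]

```text
time: 20.93
position: [0.3882, 0.2295, 0.004]
orientation: [-179.9, 0.1, 63.1]
ft_force: [0.3, 0.1, 0.2]
width: 0.998
```

>>> step_arm:
  steps:
    - [0,0,0,0,0,0,0]
    - [0,0,0,0,0,0,0.5]
    - [0,0,0,0,0,0,1]
    - [0,0,0,0,0,0,1]
    - [0,0,0,0,0,0,1]
    - [0,0,0,0,0,0,1]
    - [0,0,0,0,0,0,1]
    - [0,0,0,0,0,0,1]
  newtons: 45

```text
time: 21.6
position: [0.3889, 0.23, 0.0049]
orientation: [-179.9, 0.0, 63.1]
ft_force: [-1.3, -0.2, 7.0]
width: 0.463
```

```bash
python3 g.py 0.3888,0.2295,0.12,63 0.45,-0.08,0.12,33 0.48,-0.39,0.12,4.8
```

```text
21.6 [0.3889 0.23   0.0049] [-1.7994e+02  4.0000e-02  6.3070e+01] w 0.463 F [-1.3 -0.2  7. ] j [ 31.  17. -31.  42.   0. 148.]
0.3888,0.2295,0.12,63 [-0.001, 0.001, 0.001, -0.0005, 0.0, -0.1151]
0.45,-0.08,0.12,33 [-0.001, 0.001, 0.525, -0.2488, 0.1948, -0.1151]
0.48,-0.39,0.12,4.8 [-0.001, 0.001, 1.017, -0.5115, 0.362, -0.1151]
```

>>> step_arm:
  steps:
    - [0,0,0,0,0,-0.03,1]
    - [0,0,0,0,0,-0.065,1]
    - [0,0,0,0,0,-0.1,1]
    - [0,0,0.03,-0.02,0.016,-0.115,1]
    - [0,0,0.09,-0.046,0.036,-0.115,1]
    - [0,0,0.15,-0.074,0.058,-0.115,1]
    - [0,0,0.21,-0.102,0.08,-0.115,1]
    - [0,0,0.27,-0.13,0.102,-0.115,1]
    - [0,0,0.33,-0.158,0.124,-0.115,1]
    - [0,0,0.39,-0.186,0.146,-0.115,1]
    - [0,0,0.45,-0.214,0.168,-0.115,1]
    - [0,0,0.525,-0.248,0.194,-0.115,1]

```text
time: 22.6
position: [0.4492, -0.0792, 0.1202]
orientation: [-180.0, 0.0, 32.9]
ft_force: [1.7, 0.1, -1.3]
width: 0.459
```

```bash
python3 g.py 0.48,-0.39,0.12,4.8
```

```text
22.6 [ 0.4492 -0.0792  0.1202] [-1.7998e+02  3.0000e-02  3.2860e+01] w 0.459 F [ 1.7  0.1 -1.3] j [-10.  10. -20.  59.  -0. 137.]
0.48,-0.39,0.12,4.8 [-0.0, 0.001, 0.49, -0.1427, 0.2778, 0.0002]
```

>>> step_arm:
  steps:
    - [0,0,0.05,-0.015,0.029,0,1]
    - [0,0,0.11,-0.032,0.062,0,1]
    - [0,0,0.17,-0.05,0.096,0,1]
    - [0,0,0.23,-0.067,0.13,0,1]
    - [0,0,0.29,-0.085,0.165,0,1]
    - [0,0,0.35,-0.103,0.2,0,1]
    - [0,0,0.41,-0.12,0.234,0,1]
    - [0,0,0.46,-0.134,0.26,0,1]
    - [0,0,0.49,-0.143,0.278,0,1]
    - [0,0,0.49,-0.143,0.278,0,1]
    - [0,0,0.49,-0.143,0.278,0,1]

```text
time: 23.52
position: [0.4794, -0.3911, 0.1197]
orientation: [-180.0, 0.1, 4.7]
ft_force: [0.7, -0.0, -1.5]
width: 0.46
```

```bash
python3 g.py 0.48,-0.39,0.008,4.8; python3 - <<'E'
from h import *
a=r.get_image("side"); cv2.imwrite("pics/s8.png",a["color"][240:480,240:560,::-1].repeat(2,0).repeat(2,1))
E
```

```text
23.52 [ 0.4794 -0.3911  0.1197] [-1.7995e+02  7.0000e-02  4.7000e+00] w 0.46 F [ 0.7 -0.  -1.5] j [-39.  25.   2.  67.  -0. 136.]
0.48,-0.39,0.008,4.8 [-0.001, 0.001, -0.002, 0.0008, -0.0009, 0.1117]
```

View pics/s8.png

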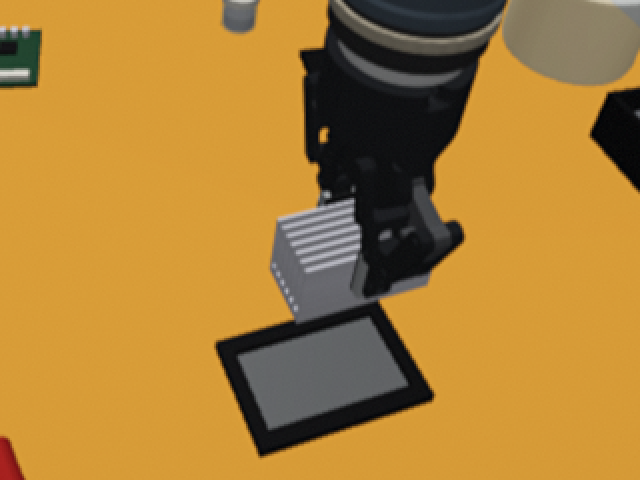

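The sink is level and in line with the long tray (crop 323,375). Lowering and releasing.

>>> step_arm:
  steps:
    - [0,0,0,0.001,-0.001,0.03,1]
    - [0,0,0,0.001,-0.001,0.065,1]
    - [0,0,0,0.001,-0.001,0.09,1]
    - [0,0,0,0.001,-0.001,0.105,1]
    - [0,0,0,0.001,-0.001,0.11,1]
    - [0,0,0,0.001,-0.001,0.112,1]
    - [0,0,0,0.001,-0.001,0.112,1]

```text
time: 24.15
position: [0.48, -0.3874, 0.0085]
orientation: [-179.9, 0.1, 4.9]
ft_force: [-0.2, 0.5, -1.1]
width: 0.465
```

>>> step_arm:
  steps:
    - [0,0,0,0,0,0,-0.2]
    - [0,0,0,0,0,0,-1]
    - [0,0,0,0,0,0,-1]
    - [0,0,0,0,0,0,-1]
    - [0,0,0,0,0,0,-1]
    - [0,0,0,0,0,0,-1]
    - [0,0,0,0,0,-0.03,-1]
    - [0,0,0,0,0,-0.07,-1]
    - [0,0,0,0,0,-0.11,-1]
    - [0,0,0,0,0,-0.14,-1]
    - [0,0,0,0,0,-0.14,-1]

```text
time: 25.07
position: [0.4827, -0.3896, 0.1555]
orientation: [179.7, -0.3, 4.9]
ft_force: [-0.0, -1.0, -0.2]
width: 0.997
```

```bash
python3 g.py 0.166,-0.498,0.22,4.8
```

```text
25.07 [ 0.4827 -0.3896  0.1555] [179.71  -0.31   4.87] w 0.997 F [-0.  -1.  -0.2] j [-39.  24.   5.  71.   0. 136.]
0.166,-0.498,0.22,4.8 [0.005, -0.005, 0.001, -0.3244, 0.0814, -0.0659]
```

Moving clear for a full check from above.

>>> step_arm:
  steps:
    - [0,0,0,0,0,-0.03,-1]
    - [0,0,0,-0.03,0.008,-0.065,-1]
    - [0,0,0,-0.065,0.017,-0.065,-1]
    - [0,0,0,-0.1,0.025,-0.065,-1]
    - [0,0,0,-0.135,0.034,-0.065,-1]
    - [0,0,0,-0.17,0.043,-0.065,-1]
    - [0,0,0,-0.205,0.052,-0.065,-1]
    - [0,0,0,-0.24,0.06,-0.065,-1]
    - [0,0,0,-0.275,0.07,-0.065,-1]
    - [0,0,0,-0.3,0.076,-0.065,-1]
    - [0,0,0,-0.3,0.076,-0.065,-1]
    - [0,0,0,-0.3,0.076,-0.065,-1]

```text
time: 26.07
position: [0.1885, -0.4909, 0.2192]
orientation: [179.7, -0.3, 4.7]
ft_force: [0.3, 0.1, -0.7]
width: 0.994
```

```bash
python3 - <<'E'
from h import *
p=r.get_image("top"); s=r.get_image("side")
Q={"top":dict(large_capacitor=(376,150),small_capacitor=(268,140),motor=(157,200),heat_sink=(496,220),screw_jar=(324,189)),
"side":dict(large_capacitor=(421,270),small_capacitor=(386,203),motor=(305,165),heat_sink=(400,415),screw_jar=(360,243))}
for n,i in(("top",p),("side",s)):
    for k in Q[n]: print(n,k,*(fit(k,i,np.array(Q[n][k])) or ["none"]))
print(r.observe()["time"])
a=cv2.resize(p["color"][110:280,110:540,::-1],None,fx=1.85,fy=1.85); b=cv2.resize(s["color"][140:480,200:500,::-1],None,fx=.9,fy=.9)
b=cv2.resize(s["color"][140:480,240:640,::-1][:,:240],None,fx=.8,fy=.8); c=np.zeros((600,800,3),np.uint8); c[:a.shape[0],:a.shape[1]]=a[:,:800]; c[a.shape[0]:a.shape[0]+b.shape[0],:b.shape[1]]=b[:600-a.shape[0]]
cv2.imwrite("pics/end.png",c)
E
```

```text
top large_capacitor 0.6362 -0.112 5.4 0.949
top small_capacitor 0.6534 0.1391 16.4 0.874
top motor 0.5064 0.3915 77.0 0.906
top heat_sink 0.4832 -0.388 4.7 0.937
top screw_jar 0.5467 0.0088 15.5 0.883
side large_capacitor none
side small_capacitor 0.6547 0.1446 37.4 0.814
side motor 0.5047 0.4018 -11.3 0.879
side heat_sink 0.4826 -0.3863 5.4 0.971
side screw_jar 0.5428 0.0113 5.8 0.802
26.6667
```

View pics/end.png

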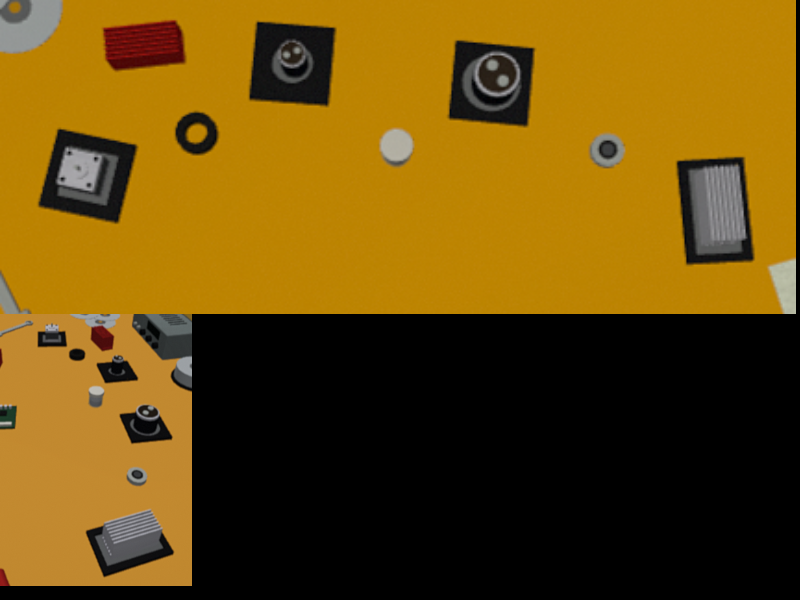

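The top view shows all four parts inside their pockets and the jar in place. Handing in.

```bash
python3 -c "
from rig import r
print(r.close_job())"
```

```text
the job is handed in; nothing more can be done
None
```

All four parts are in their matching trays, and I handed the job in at about 27 s of the 109 s allowed. No verdict came back.

**What went wrong on the way:**
- **Finger height:** with the jaws shut, the fingertips sit about 27 mm higher than the reported TCP z implies.
- **Capacitors:** I gripped both higher than planned because of this. They were still carried and set down upright. The wrist was still carrying about their weight when I let go, so each may have dropped a millimetre or so.
- **Motor:** on the first try the jaws closed on its shaft, and the fingertips pressed on its top with up to about 36 N. It stayed in place, and a second, lower grasp worked.

**Last checks:**

| Thing | Offset from pocket centre, top view | Side view |
|---|---|---|
| Large capacitor | about 3 mm | not found in the last picture; about 1 mm when checked earlier |
| Small capacitor | about 4 mm | about 2 mm |
| Motor | about 1 mm, 2° out of line | about 9 mm |
| Heat sink | about 2 mm, in line | tray not located in this view, so not compared |
| Screw jar | under 1 mm from its start | about 2 mm |

- **Motor disagreement:** the two views differ. Part of this comes from the fit assuming the motor stands on the bench rather than 3 mm up. Both figures are inside the 14 mm limit.
- **Upright:** in the last pictures every part looks upright inside its pocket.

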